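Move the open canister onto the mat and snap its cap home

ROBOT

A 6-joint arm with a two-finger parallel gripper is mounted at the origin on the work surface. World frame = base frame: x ahead of the robot, y to its left, z up, the work surface at z = 0. Lengths are in m, angles in rad, forces in N, time in s.
With the tool pointing down it reaches from about 0.275 to 0.825 m from the base axis. Payload 5.2 kg.
Tool frame: the origin (TCP) lies between the finger pads; the fingertips stand ctrl.tip_reach ahead of it and the grasp point (between the pads) is the TCP (ctrl.tip_reach is the distance from the TCP to the fingertips, in m); x points along the fingers, y is the direction in which the jaws open and shut, and the axes are right-handed (so a half turn about x gives the same grasp; the last joint's range is limited). The gripper opens to 93 mm and grips with 3 to 60 N. Pads are 15 mm wide; open, the fingers measure 128 mm over their backs; the gripper's body (75 mm by 188 mm) begins 65 mm behind the grasp point.
Start: joints at [-0.203, 0.259, 1.535, -0, 1.348, -0.203], TCP at [0.55, 0, 0.238] pointing down, gripper open.
Joint ranges: [-3.14, 3.14], [-0.91, 2.08], [0.19, 2.58], [-1.22, 4.36], [0.22, 2.71], [-3.12, 3.12]. Speed limits (rad/s): [2.57, 2.57, 3.14, 3.14, 3.14, 3.14].

INTERFACE

Orientations are given as [roll, pitch, yaw] about the fixed x, y, z axes, in that order (R = Rz(yaw) Ry(pitch) Rx(roll)).
In Python, from station import ctrl gives the robot as it stands.
- The arm moves only by the tool apply_moves, never from a script. Its argument "motion" is one flat list of numbers, 7 for each row, row after row: the turn, a rotation vector about the tool's x, y, z in degrees, then the shift along the tool's x, y, z in cm, then the opening, from 0 (shut) to 1 (fully open). In form: [ax, ay, az, x, y, z, hand, ax, ay, az, x, y, z, hand, ...]. A call has 1 to 8 rows; each row shifts and turns the commanded pose from where the row before left it, along the tool's axes as they then stand; what a row does not reach is not made up. A row lasts 1/12 s, in which the tool goes at most 41.7 mm and 7.16 degrees, less where a joint would pass 70% of its speed; a pose out of reach is approached as far as the arm can. A call is refused whole if a number of a shift passes 4.17 or a number of a turn 7.16, either way. A call with a gripper value outside its range is refused whole. The fingers move at their own pace and stop on an object; "newtons" is the grip in N (left out, the last holds). Time passes only in rows, so rows that do not move let the fingers close. It gives the time, the measured TCP pose, the force and the opening at its end, in the units of the state.
- ctrl.observe(): the state, without advancing time (a new reading comes with each control period).
- ctrl.camera(name): name is "scene" or "side" or "wrist"; returns the picture (384x512x3 uint8, red, green, blue); there is no depth.
- ctrl.calibration(name): a dict with "K" (3x3 intrinsics, pixels), "eye" and "orientation" of the camera in the world. Camera axes: x right, y down, z forward; pixel columns grow to the right and rows downward; lengths in m; the calibration is good to about 2 mm. The wrist camera is an equidistant fisheye: a pixel r from the principal point sees the ray r / f radians off the axis. A picture is of the moment at which its call begins: read the wrist's pose just before it. calibration takes no time and is no camera call; for the wrist camera it gives the pose at the moment of the call.
- ctrl.close_job(): hands the job in, once; it reports no verdict.
Trained networks look in the newest picture that a camera, given by its name, has taken for a name from the list of things; names that differ only in an ending like _2 or _b are one class to them, and where a whole thing is asked for, a point or a joint stands for the part that bears it (a point fixed in the world has none). Each returns a list of dicts, best first, with "confidence" (0 to 1); they miss things now and then, are a little off and sometimes report something else, mostly with a low value. They report only what shows in the picture. A call takes as long as a camera call. They do not tell look-alikes from the thing itself.
- ctrl.spot_in(camera, label): "point" ([x, y, z] in m, in world coordinates, good to about 4 mm: the middle of the surface that is visible of it).
- ctrl.masks_of(camera, label): "region" (384x512 bool, what is visible of it).
- ctrl.landmark_of(camera, label): "point" ([x, y, z] in m, in world coordinates, good to about 4 mm: a listed point, or the origin of a listed thing).
The state is a dict: "t": time; "joints": joint angles; "qvel": joint speeds; "joint_efforts": joint torques, N m; "tool_pos": TCP position; "ee_rot": TCP orientation; "ft_force": force on the tool from outside, world axes, zero at the start; "wrist_torque": the same for the moment, N m; "grip_width": opening from 0.0 (shut) to 1.0 (fully open).
Only numpy, scipy, OpenCV 4.12 (cv2) and the standard library are available. Lean on these libraries where they do the work, as an engineer would, in place of code of your own. Each camera call takes 0.05 s, during which the arm holds its last target.

TASK

Slide the open canister across the bench into the middle of the black non-slip mat, keeping it upright on the bench all the way. Then put the snap cap on its neck, press it straight down until it clicks, and go on pressing so that it sits fully home: do not ease off at the end, but finish while you are still pressing the cap down firmly. Leave the other things on the bench where they are.

Things in the scene. Friction and masses are not known exactly. Their poses are not given: they have to be found in the camera images.
- canister: the open white canister, 0.35 to 0.7 kg, loose. Squat box body with flat sides, 150 mm long (its x axis) by 100 mm wide (y), its top (shoulder) 70 mm above its underside. Origin: centre of its underside, z up. A carry handle, a bar 13 mm thick along x from x = -66 to +5 mm, rises to 94 mm; the neck stands at x = +40 mm. Friction on the bench about 0.6
- canister_mouth (a point): centre of the open rim of that canister's neck, 40 mm along its x axis, 100 mm above its underside; axes as the canister's. The neck is a white tube 40 mm in diameter. Four sprung lugs stand out 3.5 mm from it, centred 13 mm below the rim; they hold the snap cap up until it is pressed over them
- snap_cap: the snap cap: smooth black cap, 54 mm diameter, 23 mm high, 40 g, mouth down on the bench. Origin: centre of its underside, z up. Bore 48 mm, 20 mm deep; lip at its mouth, opening 43 mm. On the neck it rests on the lugs with its underside 9.5 mm below the rim; 10 to 20 N (least if centred) clicks it over them, the resistance vanishes, and at 20 mm below the rim it is home against the rim
- mat: the thin black ribbed rubber mat on the bench, 160 mm (its x axis) by 240 mm (its y axis), about 1 mm thick and no obstacle to sliding. Origin: its middle, at bench height
- wide_cap: bystander: a wider ribbed black cap, 72 mm in diameter, 20 mm high, that does not fit. Origin: centre of its underside
- funnel: bystander: small steel funnel standing on its wide rim, 72 mm in diameter, 78 mm high. Origin: centre of its underside
- full_canister: bystander: a canister of the same make, already closed with its cap (103 mm high over the cap). Origin: centre of its underside, x along its length
- tape_roll: bystander: roll of brown packing tape lying flat, 100 mm in diameter, 48 mm high. Origin: centre of its underside
- carton: bystander: small closed cardboard carton, 70 x 120 x 65 mm high. Origin: centre of its underside
- tape_measure: bystander: grey tape measure, 36 x 70 x 62 mm high. Origin: centre of its underside
- screwdriver: bystander: screwdriver with a black handle, lying on the bench. Origin: on its underside, x along its length
There are look-alikes about, which are no part of the job. What is shaped like the snap_cap but blue or purple is not meant.

How it is judged:
On the way, in this order (a step that is already met when the one before it is completed fails the run):
1. the open canister stands upright in the middle of the mat, its centre within 30 mm of the mat's (horizontal distance between canister and mat below 0.03 m and angle between canister's own z axis and vertical below 0.08 rad and height (world z) of canister below 0.008 m and linear speed of canister below 0.02 m/s), for 0.2 s.
2. the snap cap has clicked over the lugs and is home on the neck (z of snap_cap in the frame of canister_mouth below -0.018 m and horizontal distance between snap_cap and canister_mouth below 0.005 m and angle between the z axis of snap_cap and the z axis of canister, either way round below 0.08 rad), for 0.2 s.
At the end, for the whole second after the job is handed in: The canister stands upright on the bench with its centre within 30 mm of the mat's middle; the snap cap is on its neck, level and centred within 5 mm, its underside at least 18 mm below the rim (fully home is 20 mm); and the robot is still on the cap, pressing it down on the neck with more than 5 N (all of step 2 and horizontal distance between canister and mat below 0.03 m and angle between canister's own z axis and vertical below 0.08 rad and height (world z) of canister below 0.008 m and linear speed of snap_cap below 0.02 m/s and contact force between snap_cap and canister above 5 N and contact force between any of the fingers, the arm and snap_cap above 4 N); the arm keeps its last pose, push and grip.
It fails at once if the canister is lifted off the bench or tipped (height (world z) of canister above 0.02 m or angle between canister's own z axis and vertical above 0.35 rad).
It fails at once if another thing on the bench is shifted by more than 30 mm (distance of any of wide_cap, funnel, full_canister, tape_roll, carton, tape_measure, screwdriver from where it was at the start of the episode above 0.03 m).
It also fails if it takes over 58 s, if anything falls off the work surface, if the arm or the gripper's body presses on something with over 40 N, if the wrist force passes 120 N, or if a joint passes its speed limit or range.

## Working session

There is one attempt and no reset: what is moved stays moved. The work goes in short steps, Python scripts to look and compute and a tool call to move; the robot and the scene stay as the last step left them, time stands still between calls to the robot, and variables do not carry over. Pictures are saved under pics/ and viewed, and the job is handed in when it is done.

Besides the shell and the picture viewer there is one more tool, called after "Call:" in YAML: its name, and indented under it one key for each argument. apply_moves: Moves the arm, as the interface text tells. Its arguments: {"type":"object","properties":{"motion":{"type":"array","items":{"type":"number"}},"newtons":{"type":"number"}},"required":["motion"]}

```bash
mkdir -p pics; ls; python3 - <<'E'
from station import ctrl
import cv2,numpy as np
s=ctrl.observe(); print(s['t'],s['tool_pos'],s['ee_rot'],ctrl.tip_reach,s['ft_force'],s['grip_width'])
for n in ['scene','side','wrist']:
    im=ctrl.camera(n); cv2.imwrite(f'pics/{n}0.png',im[:,:,::-1])
    c=ctrl.calibration(n); print(n,c)
    for l in ['canister','canister_mouth','snap_cap','mat','wide_cap','funnel','full_canister','tape_roll','carton','tape_measure','screwdriver'] if n=='scene' else ['canister','canister_mouth','snap_cap','mat'] :
        for r in ctrl.landmark_of(n,l)[:3]: print(n,l,np.round(r['point'],3),round(r['confidence'],2))
print(ctrl.observe()['t'])
E
```

```text
pics
0.0 [5.49503934e-01 1.27029273e-04 2.36838763e-01] [-1.76348135  1.56902161  2.94892701] 0.019 [ 0.15929077  0.49759689 -0.22413245] 1.0010097613969056
scene {'K': array([[485.22260704,   0.        , 257.26091003],
       [  0.        , 485.22260704, 188.47517599],
       [  0.        ,   0.        ,   1.        ]]), 'eye': array([1.14731924, 0.78858742, 0.74429986]), 'orientation': array([-2.15803894, -0.02141708,  2.53199909])}
scene canister [ 0.495 -0.154  0.001] 0.84
scene canister_mouth [ 0.505 -0.113  0.099] 0.93
scene snap_cap [ 0.66  -0.18  -0.001] 0.88
scene snap_cap [ 0.372 -0.18   0.   ] 0.78
scene snap_cap [ 0.446 -0.318  0.004] 0.42
scene mat [ 0.507  0.111 -0.001] 0.66
scene mat [ 0.496 -0.153  0.003] 0.41
scene wide_cap [ 0.654 -0.009  0.003] 0.94
scene funnel [0.662 0.164 0.001] 0.94
scene funnel [ 0.669  0.364 -0.002] 0.71
scene full_canister [ 0.666  0.36  -0.003] 0.56
scene tape_roll [ 0.647 -0.381  0.   ] 0.66
scene tape_roll [ 0.506  0.108 -0.   ] 0.39
scene carton [ 0.762  0.12  -0.004] 0.88
scene tape_measure [ 0.44  -0.441 -0.003] 0.85
scene screwdriver 
[... 462 characters left out ...]
78 -0.182  0.   ] 0.82
side snap_cap [ 0.658 -0.179  0.002] 0.79
side snap_cap [ 0.444 -0.319  0.   ] 0.65
side mat [ 0.504  0.106 -0.001] 0.74
wrist {'K': array([[297.31863964,   0.        , 256.4080857 ],
       [  0.        , 297.31863964, 193.95513885],
       [  0.        ,   0.        ,   1.        ]]), 'eye': array([0.54931834, 0.08463606, 0.38445817]), 'orientation': array([2.83381450e+00, 8.21124603e-04, 8.76637228e-04])}
wrist canister [ 0.497 -0.154  0.001] 0.74
wrist canister_mouth [ 0.499 -0.112  0.1  ] 0.95
wrist canister_mouth [ 0.648 -0.379  0.   ] 0.17
wrist snap_cap [ 0.444 -0.322  0.005] 0.95
wrist snap_cap [ 0.662 -0.183 -0.001] 0.73
wrist mat [0.51  0.111 0.002] 0.86
1.1
```

View pics/scene0.png

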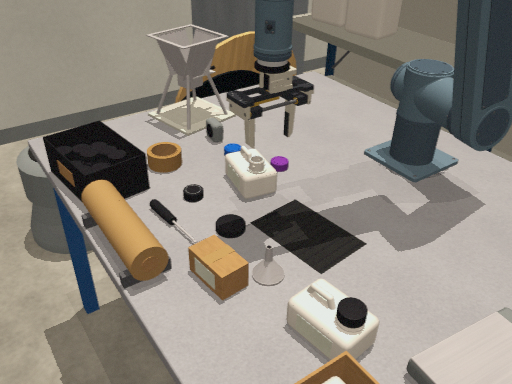

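View pics/side0.png

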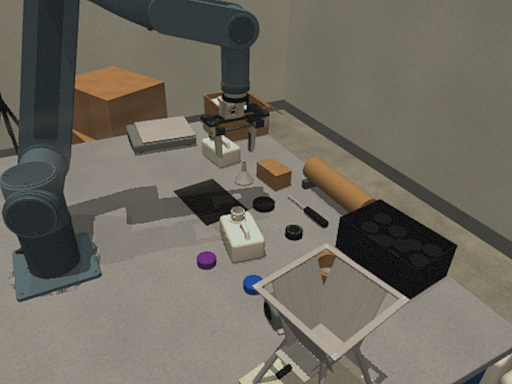

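View pics/wrist0.png

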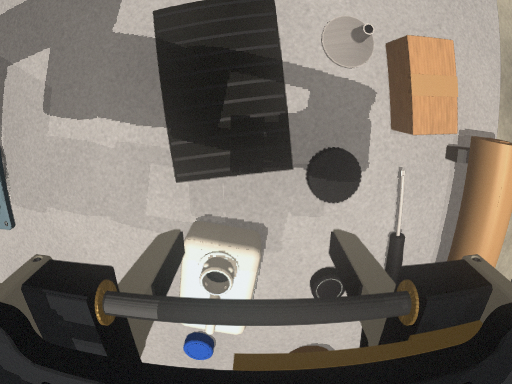

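```bash
cat > h.py <<'E'
from station import ctrl
import cv2,numpy as np
from scipy.spatial.transform import Rotation as Ro
def R(): return Ro.from_euler('xyz',ctrl.observe()['ee_rot']).as_matrix()
def to(target,jaw=None):
    s=ctrl.observe(); r=R(); p=np.array(s['tool_pos'])
    print('t',round(s['t'],2),'pos',np.round(p,4),'F',np.round(s['ft_force'],1),'grip',round(s['grip_width'],3))
    print('tool x,y,z in world',np.round(r.T,3).tolist())
    if target is not None: print('shift tool cm',np.round(r.T@(np.array(target)-p)*100,2))
    if jaw is not None:
        # rot vec to make tool x down and tool y at world angle jaw (deg), mod 180
        best=None
        for a in (jaw,jaw+180):
            y=np.array([np.cos(np.radians(a)),np.sin(np.radians(a)),0]);x=np.array([0,0,-1.]);z=np.cross(x,y)
            v=Ro.from_matrix(r.T@np.c_[x,y,z]).as_rotvec(degrees=True)
            if best is None or np.linalg.norm(v)<np.linalg.norm(best): best=v
        print('turn deg',np.round(best,2))
def snap(n,f):
    c=ctrl.calibration(n); im=ctrl.camera(n); cv2.imwrite('pics/'+f+'.png',im[:,:,::-1]); return im,c
def ray(c,uv,z):
    K=c['K'];d=(np.array(uv,float)-K[:2,2])/K[0,0]; return d
def wplane(c,uv,z):
    K=c['K'];d=(np.atleast_2d(uv).astype(float)-K[:2,2])/K[0,0];th=np.linalg.norm(d,axis=1,keepdims=True)+1e-9
    v=np.c_[d/th*np.sin(th),np.cos(th)]@Ro.from_euler('xyz',c['orientation']).as_matrix().T
    t=(z-c['eye'][2])/v[:,2:]; return (c['eye']+t*v)[:,:2]
def pplane(c,uv,z):
    K=c['K'];d=(np.atleast_2d(uv).astype(float)-K[:2,2])/K[0,0]
    v=np.c_[d,np.ones(len(d))]@Ro.from_euler('xyz',c['orientation']).as_matrix().T
    t=(z-c['eye'][2])/v[:,2:]; return (c['eye']+t*v)[:,:2]
E
python3 - <<'E'
from h import *
to([.492,-.185,.17],-8)
E
```

```text
t 1.1 pos [0.55   0.     0.2377] F [ 0.4 -0.3  0.3] grip 0.999
tool x,y,z in world [[-0.0, 0.0, -1.0], [1.0, -0.0, -0.0], [-0.0, -1.0, -0.0]]
shift tool cm [ 6.76 -5.8  18.5 ]
turn deg [ 8. -0.  0.]
```

Call:
apply_moves:
  motion: [0, 0, 0, 0, -1.16, 3.7, 1, 0, 0, 0, 0, -1.16, 3.7, 1, 0, 0, 0, 0, -1.16, 3.7, 1, 0, 0, 0, 0, -1.16, 3.7, 1, 0, 0, 0, 0, -1.16, 3.7, 1, 4, 0, 0, 1.5, 0, 0, 1, 4, 0, 0, 1.5, 0, 0, 1, 0, 0, 0, 0, 0, 0, 1]
  newtons: 30

```text
t: 1.77
tool_pos: [0.4902, -0.1852, 0.2051]
ee_rot: [-2.007, 1.566, 2.561]
ft_force: [-0.2, 0.5, -0.1]
grip_width: 0.998
```

```bash
python3 - <<'E'
from h import *
to([.492,-.185,.093],-8)
im,c=snap('wrist','w1'); print(c['eye'])
for l in ['canister','canister_mouth','snap_cap']:
  for r in ctrl.landmark_of('wrist',l)[:3]: print(l,np.round(r['point'],4),round(r['confidence'],2))
E
```

```text
t 1.77 pos [ 0.4902 -0.1852  0.2051] F [-0.2  0.5 -0.1] grip 0.998
tool x,y,z in world [[-0.004, 0.003, -1.0], [0.99, -0.144, -0.004], [-0.144, -0.99, -0.002]]
shift tool cm [11.21  0.22 -0.02]
turn deg [-0.27 -0.12  0.25]
[ 0.50234979 -0.10182183  0.35205293]
canister [ 0.4941 -0.1521 -0.0014] 0.79
canister_mouth [ 0.5049 -0.1109  0.0989] 0.57
snap_cap [ 0.4463 -0.3184  0.0059] 0.92
snap_cap [ 0.6599 -0.1823  0.0016] 0.9
snap_cap [ 0.3724 -0.1774 -0.0014] 0.89
```

View pics/w1.png

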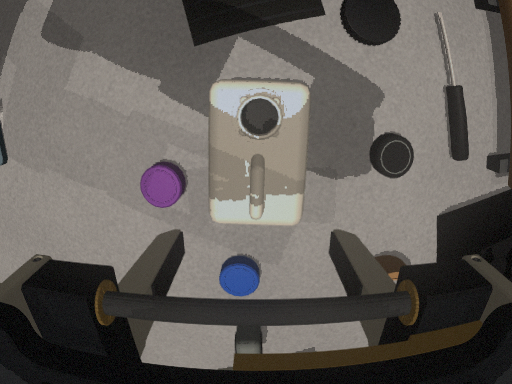

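```bash
python3 - <<'E'
from h import *
c=ctrl.calibration('wrist')
n=wplane(c,[261,116],.1)[0]; h=wplane(c,[256.5,216],.09)[0]; h2=wplane(c,[257,155],.094)[0]
print(n,h,h2,np.degrees(np.arctan2(*(n-h)[::-1])),np.degrees(np.arctan2(*(h2-h)[::-1])),np.linalg.norm(n-h))
for uv in ([396,156],[399,150],[240,277],[162,186]): print(wplane(c,uv,.023))
E
```

```text
[ 0.5056718  -0.11311379] [ 0.48900761 -0.20665549] [ 0.49757307 -0.14736933] 79.89888578946159 81.778987679287 0.09501444141889605
[[ 0.66457878 -0.18072878]]
[[ 0.66902645 -0.17364728]]
[[ 0.45178927 -0.3173925 ]]
[[ 0.37785774 -0.18037379]]
```

Call:
apply_moves:
  motion: [0, 0, 0, 3.5, 0.3, 0, 1, 0, 0, 0, 3.5, 0, 0, 1, 0, 0, 0, 2.5, 0, 0, 1, 0, 0, 0, 0, 0, 0, 1]

```text
t: 2.3
tool_pos: [0.4927, -0.1832, 0.1088]
ee_rot: [-1.992, 1.563, 2.583]
ft_force: [-0.4, -0.0, -0.5]
grip_width: 1.001
```

```bash
python3 - <<'E'
from h import *
to([.493,-.183,.094],-9)
E
```

```text
t 2.3 pos [ 0.4927 -0.1832  0.1088] F [-0.4 -0.  -0.5] grip 1.001
tool x,y,z in world [[-0.007, 0.004, -1.0], [0.991, -0.137, -0.007], [-0.137, -0.991, -0.003]]
shift tool cm [ 1.48  0.04 -0.02]
turn deg [ 1.14 -0.18  0.41]
```

Call:
apply_moves:
  motion: [1, 0, 0.4, 1.4, 0, 0, 1, 0, 0, 0, 0, 0, 0, 1, 0, 0, 0, 0, 0, 0, 0, 0, 0, 0, 0, 0, 0, 0, 0, 0, 0, 0, 0, 0, 0, 0, 0, 0, 0, 0, 0, 0, 0, 0, 0, 0, 0, 0, 0, 0, 0, 0, 0, 0, 0, 0]
  newtons: 30

```text
t: 2.97
tool_pos: [0.4951, -0.1855, 0.0991]
ee_rot: [1.54, 1.563, -0.188]
ft_force: [-0.7, -0.1, -0.4]
grip_width: 0.618
```

```bash
python3 - <<'E'
from h import *
to([.507,.079,.094],-9)
im,c=snap('wrist','w2')
for l in ['canister','canister_mouth','mat']:
  for r in ctrl.landmark_of('wrist',l)[:2]: print(l,np.round(r['point'],4),round(r['confidence'],2))
im,c=snap('scene','s2')
for l in ['mat']:
  m=ctrl.masks_of('scene',l)[0]['region']
  ct=max(cv2.findContours(m.astype('uint8'),0,2)[0],key=cv2.contourArea)[:,0]
  pts=pplane(c,ct,0.001).astype('float32'); print(cv2.minAreaRect(pts))
E
```

```text
t 2.97 pos [ 0.4951 -0.1855  0.0991] F [-0.7 -0.1 -0.4] grip 0.618
tool x,y,z in world [[0.007, -0.001, -1.0], [0.988, -0.156, 0.008], [-0.156, -0.988, 0.0]]
shift tool cm [  0.48  -2.97 -26.31]
turn deg [ 0.01  0.01 -0.44]
canister [ 0.495  -0.1539  0.0023] 0.82
canister_mouth [ 0.5043 -0.1143  0.0987] 0.95
((0.5045639276504517, 0.10591603815555573), (0.1645500808954239, 0.2452469766139984), 6.413403511047363)
```

View pics/w2.png

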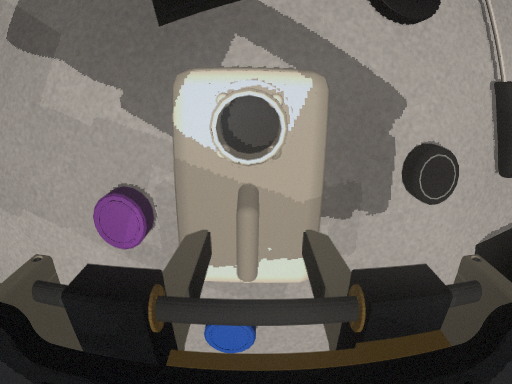

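Call:
apply_moves:
  motion: [0, 0, 0, 0, 0, 0, 0, 0, 0, 0, 0, 0, 0, 0, 0, 0, 0, 0, 0, 0, 0, 0, 0, 0, 0, 0, 0, 0, 0, 0, 0, 0, 0, 0, 0, 0, 0, 0, 0, 0, 0, 0, 0, 0, 0, 0, 0, 0, 0, 0, 0, 0, 0, 0, 0, 0]

```text
t: 3.93
tool_pos: [0.4949, -0.1853, 0.0985]
ee_rot: [1.614, 1.564, -0.114]
ft_force: [-2.6, 0.2, 0.7]
grip_width: 0.131
```

```bash
python3 - <<'E'
from h import *
to([.506,.077,.094],-9)
E
```

```text
t 3.93 pos [ 0.4949 -0.1853  0.0985] F [-2.6  0.2  0.7] grip 0.131
tool x,y,z in world [[0.007, -0.001, -1.0], [0.988, -0.156, 0.007], [-0.156, -0.988, -0.0]]
shift tool cm [  0.44  -3.01 -26.08]
turn deg [ 0.   -0.02 -0.39]
```

Call:
apply_moves:
  motion: [0, 0, 0, 0, -0.12, -1.0, 0, 0, 0, 0, 0, -0.25, -2.0, 0, 0, 0, 0, 0, -0.3, -2.4, 0, 0, 0, 0, 0, -0.3, -2.4, 0, 0, 0, 0, 0, -0.3, -2.4, 0, 0, 0, 0, 0, -0.3, -2.4, 0, 0, 0, 0, 0, -0.3, -2.4, 0, 0, 0, 0, 0, -0.2, -1.5, 0]

```text
t: 4.6
tool_pos: [0.5007, -0.0167, 0.0985]
ee_rot: [1.696, 1.563, -0.031]
ft_force: [-0.3, -0.7, -1.7]
grip_width: 0.129
```

```bash
python3 - <<'E'
from h import *
to([.504,.075,.0985],-9)
im,c=snap('scene','s3')
for l in ['canister','canister_mouth','mat']:
  for r in ctrl.landmark_of('scene',l)[:2]: print(l,np.round(r['point'],4),round(r['confidence'],2))
E
```

```text
t 4.6 pos [ 0.5007 -0.0167  0.0985] F [-0.3 -0.7 -1.7] grip 0.129
tool x,y,z in world [[0.008, -0.0, -1.0], [0.988, -0.156, 0.008], [-0.156, -0.988, -0.001]]
shift tool cm [ 0.01 -1.1  -9.1 ]
turn deg [ 0.04 -0.06 -0.47]
canister [0.5052 0.0124 0.0034] 0.79
canister_mouth [0.5124 0.052  0.0979] 0.65
mat [ 0.5039  0.1102 -0.0029] 0.67
mat [ 0.7587 -0.0974  0.0022] 0.31
```

View pics/s3.png

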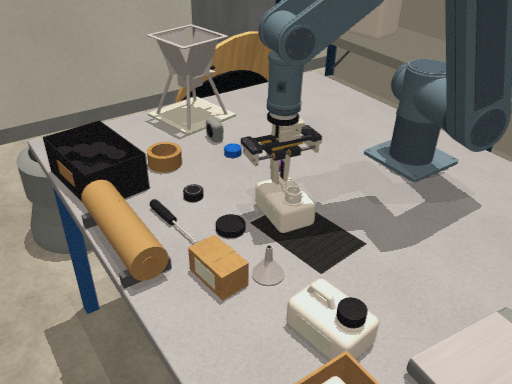

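Call:
apply_moves:
  motion: [0, 0, 0, 0, -0.14, -1.2, 0, 0, 0, 0, 0, -0.25, -2.1, 0, 0, 0, 0, 0, -0.27, -2.3, 0, 0, 0, 0, 0, -0.25, -2.1, 0, 0, 0, 0, 0, -0.14, -1.2, 0, 0, 0, 0, 0, -0.05, -0.4, 0, 0, 0, 0, 0, 0, 0, 0, 0, 0, 0, 0, 0, 0, 0]

```text
t: 5.47
tool_pos: [0.5043, 0.0744, 0.0985]
ee_rot: [1.68, 1.564, -0.048]
ft_force: [0.9, 1.5, -0.4]
grip_width: 0.132
```

```bash
python3 - <<'E'
from h import *
to(None)
for n in ('scene','side'):
  im,c=snap(n,n+'4')
  for l in ['canister','canister_mouth','mat']:
    for r in ctrl.landmark_of(n,l)[:2]: print(l,np.round(r['point'],4),round(r['confidence'],2))
E
```

```text
t 5.47 pos [0.5043 0.0744 0.0985] F [ 0.9  1.5 -0.4] grip 0.132
tool x,y,z in world [[0.007, -0.0, -1.0], [0.988, -0.157, 0.007], [-0.157, -0.988, -0.001]]
canister [ 0.5107  0.1073 -0.0006] 0.78
canister [ 0.4395 -0.4357 -0.0038] 0.62
canister_mouth [0.5171 0.1461 0.1001] 0.92
mat [ 0.5058  0.1046 -0.0009] 0.88
mat [0.5095 0.1049 0.0013] 0.49
canister [ 0.509   0.1013 -0.0047] 0.76
canister [0.5159 0.1494 0.1009] 0.38
canister_mouth [0.5179 0.1504 0.1018] 0.68
mat [ 0.5029  0.1074 -0.0029] 0.83
```

View pics/side4.png

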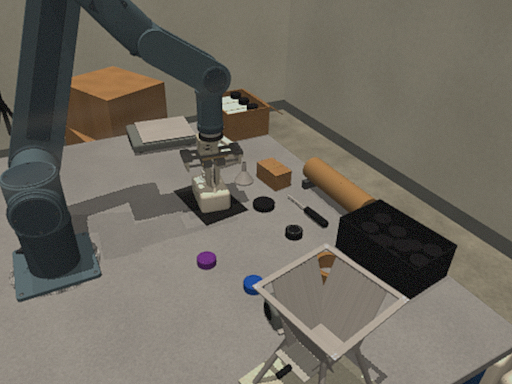

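Call:
apply_moves:
  motion: [0, 0, 0, 0, 0, 0, 1, 0, 0, 0, 0, 0, 0, 1, 0, 0, 0, 0, 0, 0, 1, 0, 0, 0, 0, 0, 0, 1, 0, 0, 0, -2, 0, 0, 1, 0, 0, 0, -4, 0, 0, 1, 0, 0, 0, -4, 0, 0, 1, 0, 0, 0, 0, 0, 0, 1]

```text
t: 6.53
tool_pos: [0.5075, 0.0743, 0.206]
ee_rot: [1.623, 1.551, -0.104]
ft_force: [1.1, -0.5, 0.4]
grip_width: 0.653
```

```bash
python3 - <<'E'
from h import *
to([.662,-.181,.17],None)
im,c=snap('wrist','w5')
for n in ['wrist','scene','side']:
  if n!='wrist': snap(n,n+'5')
  for l in ['canister','canister_mouth','mat']:
    for r in ctrl.landmark_of(n,l)[:1]: print(l,np.round(r['point'],4),round(r['confidence'],2))
E
```

```text
t 6.53 pos [0.5075 0.0743 0.206 ] F [ 1.1 -0.5  0.4] grip 0.653
tool x,y,z in world [[0.02, -0.002, -1.0], [0.988, -0.156, 0.02], [-0.156, -0.988, -0.001]]
shift tool cm [ 3.96 19.17 22.8 ]
canister [0.5095 0.1079 0.0009] 0.81
canister_mouth [ 0.7553 -0.0986  0.0029] 0.67
canister [0.5098 0.1043 0.002 ] 0.83
canister_mouth [0.5194 0.1434 0.0986] 0.64
mat [ 0.5048  0.1067 -0.0011] 0.72
canister [ 0.5093  0.1014 -0.    ] 0.82
canister_mouth [0.517  0.1505 0.0986] 0.9
mat [5.054e-01 1.088e-01 4.000e-04] 0.73
```

View pics/w5.png

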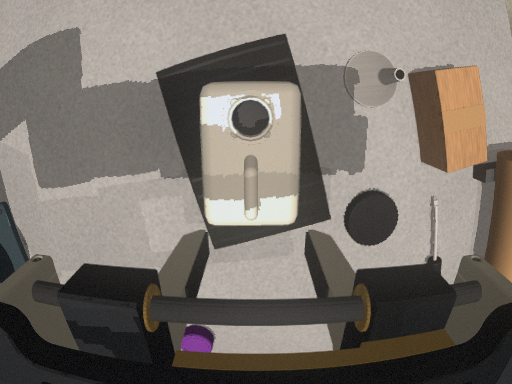

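Call:
apply_moves:
  motion: [0, 0, -1.1, 0, 2.4, 2.85, 1, 0, 0, 0, 0, 2.4, 2.85, 1, 0, 0, 0, 0, 2.4, 2.85, 1, 0, 0, 0, 0, 2.4, 2.85, 1, 0, 0, 0, 0, 2.4, 2.85, 1, 0, 0, 0, 0, 2.4, 2.85, 1, 0, 0, 0, 0, 2.4, 2.85, 1, 0, 0, 0, 0, 2.4, 2.85, 1]

```text
t: 7.8
tool_pos: [0.6579, -0.1824, 0.1961]
ee_rot: [-1.59, 1.558, 2.965]
ft_force: [1.2, 0.3, -0.2]
grip_width: 0.995
```

Call:
apply_moves:
  motion: [0, 0, 0, 2, 0, 0, 1, 0, 0, 0, 0, 0, 0, 1]

```text
t: 7.97
tool_pos: [0.656, -0.1824, 0.1722]
ee_rot: [-1.657, 1.553, 2.895]
ft_force: [-0.1, -0.0, -0.6]
grip_width: 1.002
```

```bash
python3 - <<'E'
from h import *
to([.662,-.181,.17],-9)
im,c=snap('wrist','w6')
for l in ['snap_cap']:
    for r in ctrl.landmark_of('wrist',l)[:3]: print(l,np.round(r['point'],4),round(r['confidence'],2))
    for r in ctrl.masks_of('wrist',l)[:3]:
      m=r['region']; ys,xs=np.nonzero(m); print(xs.mean(),ys.mean(),m.sum(),im[m].mean(0),wplane(c,[xs.mean(),ys.mean()],.0115),wplane(c,[xs.mean(),ys.mean()],.023))
E
```

```text
t 7.97 pos [ 0.656  -0.1824  0.1722] F [-0.1 -0.  -0.6] grip 1.002
tool x,y,z in world [[-0.017, 0.004, -1.0], [0.987, -0.159, -0.018], [-0.159, -0.987, -0.002]]
shift tool cm [ 0.21  0.58 -0.23]
turn deg [-0.16 -0.09  1.02]
snap_cap [ 0.3703 -0.1766 -0.0006] 0.94
snap_cap [ 6.616e-01 -1.807e-01 -1.000e-04] 0.55
52.54047217537943 212.4831365935919 1186 [ 94.36509275  51.29679595 106.5311973 ] [[ 0.37401724 -0.17857008]] [[ 0.38513422 -0.1756138 ]]
262.6292729898893 181.5739046701974 2077 [53.11988445 51.20173327 48.87915262] [[ 0.65908039 -0.1819578 ]] [[ 0.6595391  -0.17887486]]
```

View pics/w6.png

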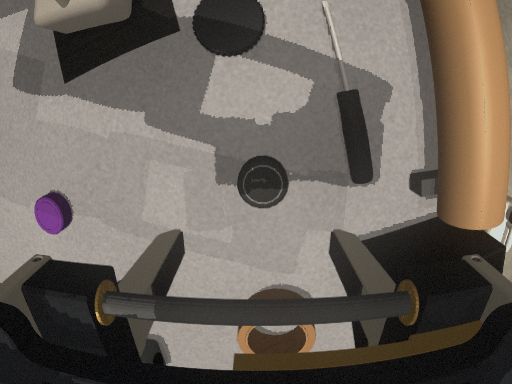

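Call:
apply_moves:
  motion: [0, 0, 0.9, 0, 0.4, -0.15, 1, 0, 0, 0, 3.5, 0, 0, 1, 0, 0, 0, 3.5, 0, 0, 1, 0, 0, 0, 3, 0, 0, 1, 0, 0, 0, 0, 0, 0, 1, 0, 0, 0, 0, 0, 0, 1]

```text
t: 8.62
tool_pos: [0.6609, -0.1785, 0.0762]
ee_rot: [2.163, 1.569, 0.436]
ft_force: [-0.1, 0.2, 0.7]
grip_width: 1.0
```

```bash
python3 - <<'E'
from h import *
to([.660,-.181,.025],-9)
im,c=snap('wrist','w7')
for r in ctrl.masks_of('wrist','snap_cap')[:3]:
      m=r['region']; ys,xs=np.nonzero(m); print(xs.mean(),ys.mean(),m.sum(),im[m].mean(0),wplane(c,[xs.mean(),ys.mean()],.0115),wplane(c,[xs.mean(),ys.mean()],.023))
E
```

```text
t 8.62 pos [ 0.6609 -0.1785  0.0762] F [-0.1  0.2  0.7] grip 1.0
tool x,y,z in world [[0.001, 0.001, -1.0], [0.988, -0.155, 0.001], [-0.155, -0.988, -0.001]]
shift tool cm [ 5.12 -0.06  0.27]
turn deg [ 0.07 -0.05 -0.08]
255.38961937716263 219.62329873125722 4335 [49.20069204 47.48073818 45.48950404] [[ 0.65894088 -0.18162427]] [[ 0.65971346 -0.17691484]]
9.131073446327683 248.42937853107344 885 [71.63276836 36.12768362 82.1480226 ] [[ 0.38826681 -0.18107309]] [[ 0.40375085 -0.17639362]]
```

View pics/w7.png

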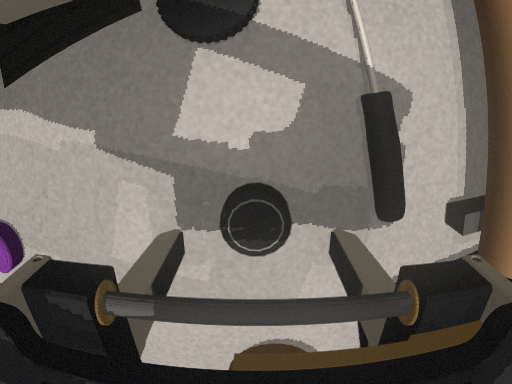

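Call:
apply_moves:
  motion: [0, 0, 0, 0, -0.1, 0.25, 1, 0, 0, 0, 3, 0, 0, 1, 0, 0, 0, 2.1, 0, 0, 1, 0, 0, 0, 0, 0, 0, 1, 0, 0, 0, 0, 0, 0, 0, 0, 0, 0, 0, 0, 0, 0, 0, 0, 0, 0, 0, 0, 0, 0, 0, 0, 0, 0, 0, 0]
  newtons: 30

```text
t: 9.38
tool_pos: [0.6616, -0.1828, 0.0276]
ee_rot: [1.444, 1.564, -0.283]
ft_force: [0.5, -0.2, 0.5]
grip_width: 0.762
```

Call:
apply_moves:
  motion: [0, 0, 0, 0, 0, 0, 0, 0, 0, 0, 0, 0, 0, 0, 0, 0, 0, 0, 0, 0, 0, 0, 0, 0, 0, 0, 0, 0]
  newtons: 45

```text
t: 9.72
tool_pos: [0.6607, -0.1823, 0.0262]
ee_rot: [1.519, 1.567, -0.209]
ft_force: [0.2, 0.2, 4.0]
grip_width: 0.581
```

```bash
python3 - <<'E'
from h import *
to([.660,-.181,.025],-9)
im,c=snap('wrist','w8')
E
```

```text
t 9.72 pos [ 0.6607 -0.1823  0.0262] F [0.2 0.2 4. ] grip 0.581
tool x,y,z in world [[0.004, -0.001, -1.0], [0.988, -0.156, 0.004], [-0.156, -0.988, 0.0]]
shift tool cm [ 0.12 -0.09 -0.12]
turn deg [ 0.01  0.01 -0.25]
```

View pics/w8.png

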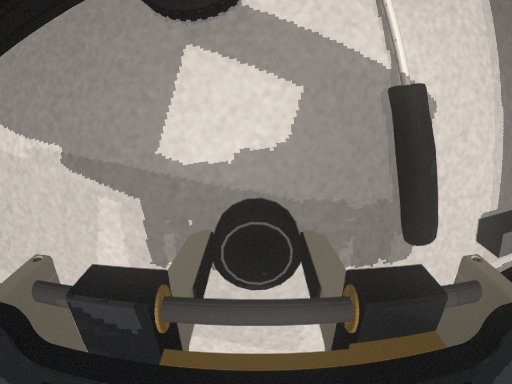

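```bash
python3 - <<'E'
from h import *
c=ctrl.calibration('wrist'); p=np.array(ctrl.observe()['tool_pos']); r=R()
for z in (.02,.023,.026):
  q=wplane(c,[257.5,253],z)[0]; print(q, r.T@(np.r_[q,z]-p))
to([.506,.07,.19])
E
```

```text
[ 0.66059919 -0.18269752] [ 6.19188216e-03 -5.98711541e-05  3.44233302e-04]
[ 0.66083529 -0.18104907] [ 3.19147697e-03 -7.14625076e-05 -1.32026821e-03]
[ 0.66107138 -0.17940062] [ 1.91071785e-04 -8.30538611e-05 -2.98476973e-03]
t 9.77 pos [ 0.6607 -0.1824  0.0262] F [-0.4  0.1  4.9] grip 0.572
tool x,y,z in world [[0.004, -0.001, -1.0], [0.988, -0.156, 0.004], [-0.156, -0.988, 0.0]]
shift tool cm [-16.47 -19.15 -22.5 ]
```

Call:
apply_moves:
  motion: [0, 0, 0, -3, 0, 0, 0, 0, 0, 0, -4, 0, 0, 0, 0, 0, 0, -4, 0, 0, 0, 0, 0, 0, -4, 0, 0, 0, 0, 0, 0, -1.5, 0, 0, 0, 0, 0, 0, 0, 0, 0, 0, 0, 0, 0, 0, 0, 0, 0]

```text
t: 10.35
tool_pos: [0.66, -0.1822, 0.1911]
ee_rot: [1.49, 1.566, -0.238]
ft_force: [-0.5, 0.1, -0.9]
grip_width: 0.576
```

```bash
python3 - <<'E'
from h import *
to([.506,.07,.19],-9)
im,c=snap('wrist','w9')
E
```

```text
t 10.35 pos [ 0.66   -0.1822  0.1911] F [-0.5  0.1 -0.9] grip 0.576
tool x,y,z in world [[0.005, -0.001, -1.0], [0.988, -0.156, 0.005], [-0.156, -0.988, 0.0]]
shift tool cm [ 1.000e-02 -1.916e+01 -2.250e+01]
turn deg [ 0.    0.02 -0.29]
```

View pics/w9.png

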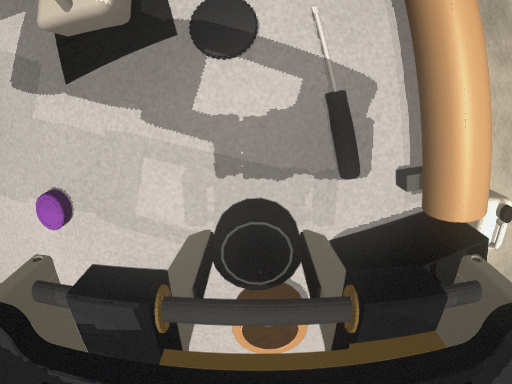

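Call:
apply_moves:
  motion: [0, 0, 0, 0, -1.2, -1.4, 0, 0, 0, 0, 0, -2.5, -2.9, 0, 0, 0, 0, 0, -2.6, -3.1, 0, 0, 0, 0, 0, -2.6, -3.1, 0, 0, 0, 0, 0, -2.6, -3.1, 0, 0, 0, 0, 0, -2.6, -3.1, 0, 0, 0, 0, 0, -2.6, -3.1, 0, 0, 0, 0, 0, -2.4, -2.7, 0]

```text
t: 11.07
tool_pos: [0.5031, 0.0719, 0.187]
ee_rot: [-1.587, 1.569, 2.968]
ft_force: [0.8, 0.4, -1.2]
grip_width: 0.576
```

Call:
apply_moves:
  motion: [0, 0, 0, 0, 0, 0, 0, 0, 0, 0, 0, 0, 0, 0, 0, 0, 0, 0, 0, 0, 0]

```text
t: 11.32
tool_pos: [0.5059, 0.0699, 0.1884]
ee_rot: [1.112, 1.57, -0.615]
ft_force: [-0.7, 0.5, 0.1]
grip_width: 0.576
```

```bash
python3 - <<'E'
from h import *
to([.517,.147,.19],-9)
im,c=snap('wrist','w10'); print(c)
for n in ['wrist','scene','side']:
  if n!='wrist': snap(n,n+'10')
  for l in ['canister','canister_mouth','snap_cap','mat']:
    for r in ctrl.landmark_of(n,l)[:1]: print(l,np.round(r['point'],4),round(r['confidence'],2))
cv2.imwrite('pics/w10z.png',cv2.resize(im[40:280,130:400,::-1],None,fx=2.5,fy=2.5,interpolation=cv2.INTER_CUBIC))
E
```

```text
t 11.32 pos [0.5059 0.0699 0.1884] F [-0.7  0.5  0.1] grip 0.576
tool x,y,z in world [[0.001, -0.001, -1.0], [0.988, -0.156, 0.001], [-0.156, -0.988, 0.001]]
shift tool cm [-0.17 -0.1  -7.79]
turn deg [ 0.05  0.03 -0.07]
{'K': array([[297.31863964,   0.        , 256.4080857 ],
       [  0.        , 297.31863964, 193.95513885],
       [  0.        ,   0.        ,   1.        ]]), 'eye': array([0.51823217, 0.15355402, 0.33511065]), 'orientation': array([ 2.83311445e+00, -3.68811740e-04, -1.55378088e-01])}
canister [ 0.5089  0.1071 -0.0011] 0.84
canister_mouth [0.516  0.1461 0.1042] 0.75
snap_cap [0.5093 0.0732 0.1643] 0.95
canister [0.5077 0.1063 0.0062] 0.93
canister_mouth [0.5167 0.1443 0.0965] 0.7
snap_cap [ 0.3733 -0.1777  0.0004] 0.7
mat [ 0.5053  0.1069 -0.0024] 0.71
canister_mouth [0.5157 0.1511 0.0994] 0.79
snap_cap [ 0.3799 -0.1764 -0.002 ] 0.76
mat [0.5052 0.1029 0.0017] 0.94
```

View pics/w10z.png

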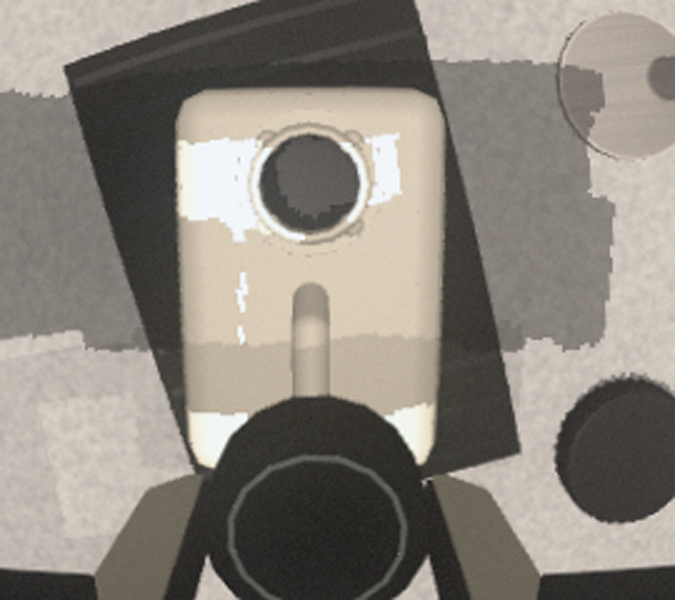

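```bash
python3 - <<'E'
from h import *
c=ctrl.calibration('wrist'); p=np.array(ctrl.observe()['tool_pos']); r=R()
m=wplane(c,[254,112.8],.1)[0]; print('mouth',m)
for z in (.185,):
  k=wplane(c,[256.8,252],z)[0]; print('cap',k)
d=np.r_[m-k,0]; print(d,r.T@d*100)
E
```

```text
mouth [0.5159347  0.14564479]
cap [0.50609209 0.07104778]
[0.00984261 0.07459701 0.        ] [-2.27011091e-04 -1.94880234e-01 -7.52183067e+00]
```

Call:
apply_moves:
  motion: [0, 0, 0, 0, 0, -2, 0, 0, 0, 0, 0, -0.1, -3.5, 0, 0, 0, 0, 0, -0.1, -2, 0, 0, 0, 0, 2.5, 0, 0, 0, 0, 0, 0, 2, 0, 0, 0, 0, 0, 0, 0, 0, 0, 0, 0, 0, 0, 0, 0, 0, 0]
  newtons: 60

```text
t: 12.65
tool_pos: [0.5154, 0.1444, 0.1442]
ee_rot: [1.001, 1.57, -0.727]
ft_force: [-0.2, 0.2, -0.1]
grip_width: 0.574
```

```bash
python3 - <<'E'
from h import *
to([.5157,.1443,.1285],-9)
z=[]
im,c=snap('wrist','w11')
z.append(cv2.resize(im[100:300,150:370,::-1],(400,360)))
for n,uv in (('scene',None),('side',None)):
  im,c=snap(n,n+'11')
  v=Ro.from_euler('xyz',c['orientation']).as_matrix().T@(np.array([.516,.146,.11])-c['eye']); q=c['K']@(v/v[2]); u,w=int(q[0]),int(q[1])
  z.append(cv2.resize(im[w-45:w+45,u-50:u+50,::-1],(400,360),interpolation=cv2.INTER_CUBIC))
cv2.imwrite('pics/z11.png',np.vstack([np.hstack(z[1:])]));
E
```

```text
t 12.65 pos [0.5154 0.1444 0.1442] F [-0.2  0.2 -0.1] grip 0.574
tool x,y,z in world [[0.001, -0.001, -1.0], [0.988, -0.156, 0.001], [-0.156, -0.988, 0.001]]
shift tool cm [1.57 0.03 0.01]
turn deg [ 0.02  0.03 -0.05]
```

View pics/z11.png

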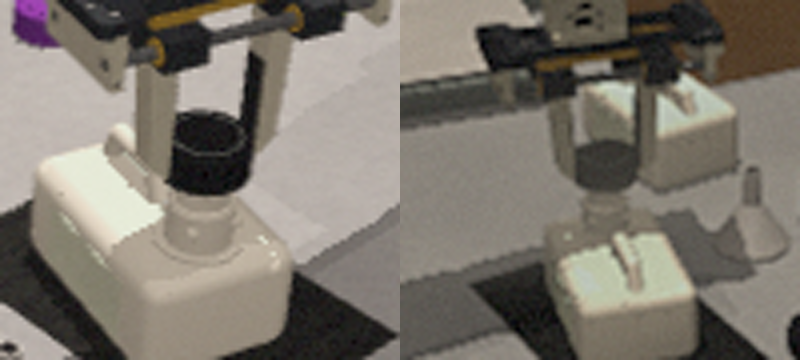

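View pics/w11.png

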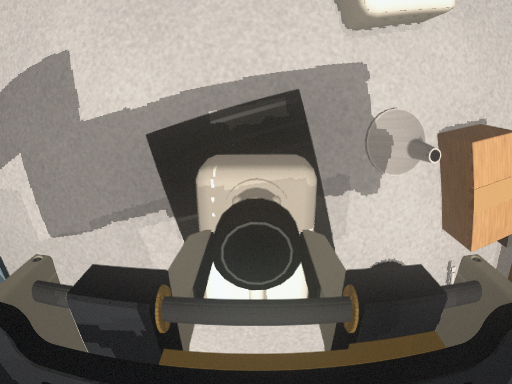

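```bash
python3 - <<'E'
from h import *
for n in('scene','side'):
  c=ctrl.calibration(n); im=cv2.imread(f'pics/{n}11.png')
  def pr(P):
    v=Ro.from_euler('xyz',c['orientation']).as_matrix().T@(np.array(P)-c['eye']); q=c['K']@(v/v[2]); return q[:2]
  u,w=pr([.516,.146,.11]).astype(int)
  z=cv2.resize(im[w-30:w+30,u-35:u+35],None,fx=10,fy=10,interpolation=cv2.INTER_CUBIC)
  for (x,y,zz,rad,col) in ((.5155,.1455,.1415,.027,(0,255,0)),(.5155,.1455,.1185,.027,(0,255,0)),(.5155,.1455,.1,.02,(0,0,255)),(.5155,.1455,.072,.02,(0,0,255))):
    t=np.linspace(0,6.283,60); pts=np.array([pr([x+rad*np.cos(a),y+rad*np.sin(a),zz]) for a in t])
    pts=((pts-[u-35,w-30]+.5)*10).astype(int); cv2.polylines(z,[pts.reshape(-1,1,2)],True,col,1)
  cv2.imwrite(f'pics/z12{n}.png',z)
a=cv2.imread('pics/z12scene.png');b=cv2.imread('pics/z12side.png');cv2.imwrite('pics/z12.png',cv2.resize(np.hstack([a,b]),(800,343)) )
E
```

```text
(no output)
```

View pics/z12scene.png

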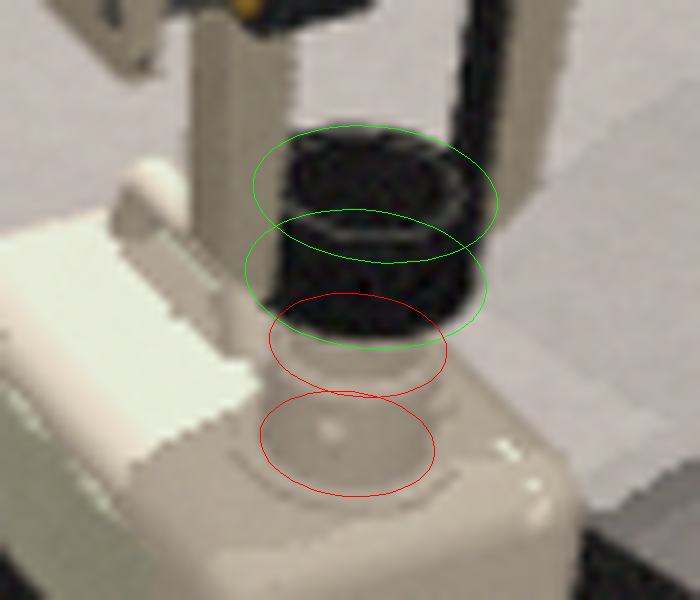

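View pics/z12side.png

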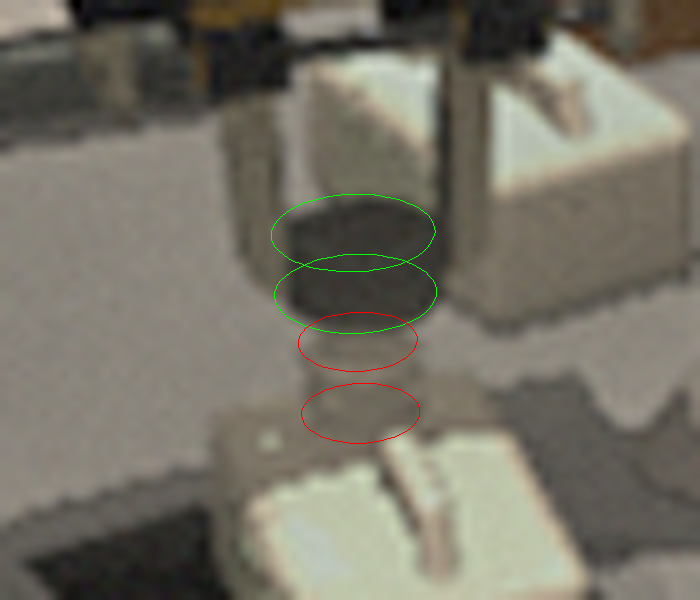

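Call:
apply_moves:
  motion: [0, 0, 0, 1, 0, 0, 0, 0, 0, 0, 0.5, 0, 0, 0, 0, 0, 0, 0, 0, 0, 0]

```text
t: 13.05
tool_pos: [0.5155, 0.1441, 0.1288]
ee_rot: [1.348, 1.569, -0.38]
ft_force: [-0.3, 0.2, -1.4]
grip_width: 0.575
```

Call:
apply_moves:
  motion: [0, 0, 0, 0.2, 0, 0, 0, 0, 0, 0, 0.2, 0, 0, 0, 0, 0, 0, 0, 0, 0, 0]

```text
t: 13.3
tool_pos: [0.5162, 0.1443, 0.1255]
ee_rot: [1.568, 1.568, -0.16]
ft_force: [0.9, -0.1, -0.4]
grip_width: 0.58
```

Call:
apply_moves:
  motion: [0, 0, 0, 0.2, 0, 0, 0, 0, 0, 0, 0, 0, 0, 0]

```text
t: 13.47
tool_pos: [0.5163, 0.1443, 0.1236]
ee_rot: [1.572, 1.568, -0.156]
ft_force: [-0.2, -0.1, -0.6]
grip_width: 0.58
```

Call:
apply_moves:
  motion: [0, 0, 0, 0.2, 0, 0, 0, 0, 0, 0, 0, 0, 0, 0]

```text
t: 13.63
tool_pos: [0.5162, 0.1443, 0.1216]
ee_rot: [1.566, 1.568, -0.162]
ft_force: [-0.0, -0.1, 0.3]
grip_width: 0.574
```

Call:
apply_moves:
  motion: [0, 0, 0, 0.2, 0, 0, 0, 0, 0, 0, 0, 0, 0, 0]

```text
t: 13.8
tool_pos: [0.5162, 0.1443, 0.1196]
ee_rot: [1.55, 1.568, -0.178]
ft_force: [0.7, 0.5, 0.3]
grip_width: 0.575
```

Call:
apply_moves:
  motion: [0, 0, 0, 0.2, 0, 0, 0, 0, 0, 0, 0, 0, 0, 0]

```text
t: 13.97
tool_pos: [0.5162, 0.1443, 0.1175]
ee_rot: [1.56, 1.568, -0.168]
ft_force: [-0.2, 0.3, -1.4]
grip_width: 0.574
```

Call:
apply_moves:
  motion: [0, 0, 0, 0.2, 0, 0, 0, 0, 0, 0, 0, 0, 0, 0]

```text
t: 14.13
tool_pos: [0.5162, 0.1444, 0.1159]
ee_rot: [1.629, 1.568, -0.099]
ft_force: [-1.7, 0.5, 3.2]
grip_width: 0.575
```

Call:
apply_moves:
  motion: [0, 0, 0, 0.2, 0, 0, 0, 0, 0, 0, 0, 0, 0, 0]

```text
t: 14.3
tool_pos: [0.5162, 0.1445, 0.114]
ee_rot: [1.662, 1.567, -0.066]
ft_force: [-2.1, 0.2, 2.0]
grip_width: 0.572
```

Call:
apply_moves:
  motion: [0, 0, 0, 0.1, 0, 0, 0, 0, 0, 0, 0, 0, 0, 0]

```text
t: 14.47
tool_pos: [0.516, 0.1444, 0.1126]
ee_rot: [1.572, 1.568, -0.156]
ft_force: [-1.3, 0.8, 1.1]
grip_width: 0.572
```

Call:
apply_moves:
  motion: [0, 0, 0, 0.2, 0, 0, 0, 0, 0, 0, 0, 0, 0, 0]

```text
t: 14.63
tool_pos: [0.5161, 0.1443, 0.1101]
ee_rot: [1.503, 1.568, -0.224]
ft_force: [0.0, -0.5, -3.2]
grip_width: 0.577
```

Call:
apply_moves:
  motion: [0, 0, 0, 0.15, 0, 0, 0, 0, 0, 0, 0, 0, 0, 0]

```text
t: 14.8
tool_pos: [0.5161, 0.1442, 0.1086]
ee_rot: [1.417, 1.568, -0.311]
ft_force: [-1.0, -0.2, -3.0]
grip_width: 0.578
```

```bash
python3 - <<'E'
from h import *
to(None)
z=[]
im,c=snap('wrist','w13')
for n in ('scene','side'):
  im,c=snap(n,n+'13')
  v=Ro.from_euler('xyz',c['orientation']).as_matrix().T@(np.array([.516,.146,.11])-c['eye']); q=c['K']@(v/v[2]); u,w=int(q[0]),int(q[1])
  z.append(cv2.resize(im[w-45:w+45,u-50:u+50,::-1],(400,360),interpolation=cv2.INTER_CUBIC))
cv2.imwrite('pics/z13.png',np.hstack(z));
E
```

```text
t 14.8 pos [0.5161 0.1442 0.1086] F [-1.  -0.2 -3. ] grip 0.578
tool x,y,z in world [[0.002, -0.001, -1.0], [0.988, -0.156, 0.002], [-0.156, -0.988, 0.0]]
```

View pics/z13.png

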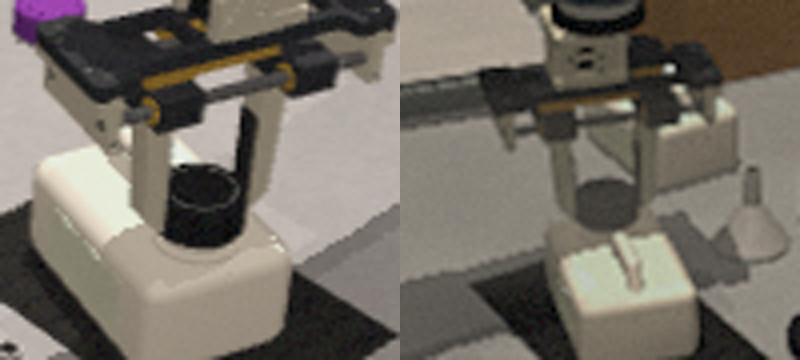

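View pics/w13.png

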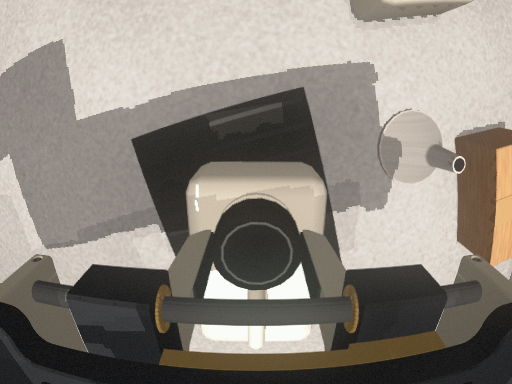

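Call:
apply_moves:
  motion: [0, 0, 0, 0.15, 0, 0, 0, 0, 0, 0, 0, 0, 0, 0]

```text
t: 15.12
tool_pos: [0.5165, 0.1444, 0.1078]
ee_rot: [1.651, 1.567, -0.077]
ft_force: [-0.2, 0.4, -1.3]
grip_width: 0.572
```

Call:
apply_moves:
  motion: [0, 0, 0, 0.15, 0, 0, 0, 0, 0, 0, 0, 0, 0, 0]

```text
t: 15.28
tool_pos: [0.5166, 0.1443, 0.1064]
ee_rot: [1.597, 1.567, -0.131]
ft_force: [0.2, 0.3, -0.7]
grip_width: 0.578
```

Call:
apply_moves:
  motion: [0, 0, 0, 0.1, 0, 0, 0, 0, 0, 0, 0, 0, 0, 0]

```text
t: 15.45
tool_pos: [0.5168, 0.1443, 0.106]
ee_rot: [1.616, 1.566, -0.112]
ft_force: [-0.2, -0.4, 3.6]
grip_width: 0.572
```

Home contact is starting at TCP z ≈ 0.106 as predicted; pressing on.

Call:
apply_moves:
  motion: [0, 0, 0, 0.1, 0, 0, 0, 0, 0, 0, 0, 0, 0, 0]

```text
t: 15.62
tool_pos: [0.5168, 0.1443, 0.1059]
ee_rot: [1.619, 1.566, -0.108]
ft_force: [-2.9, -0.4, 10.3]
grip_width: 0.575
```

Call:
apply_moves:
  motion: [0, 0, 0, 0.1, 0, 0, 0, 0, 0, 0, 0, 0, 0, 0]

```text
t: 15.78
tool_pos: [0.5168, 0.1443, 0.1058]
ee_rot: [1.62, 1.565, -0.108]
ft_force: [-5.7, -0.8, 16.6]
grip_width: 0.575
```

Call:
apply_moves:
  motion: [0, 0, 0, 0.1, 0, 0, 0, 0, 0, 0, 0, 0, 0, 0, 0, 0, 0, 0, 0, 0, 0]

```text
t: 16.03
tool_pos: [0.5169, 0.1443, 0.1057]
ee_rot: [1.626, 1.565, -0.102]
ft_force: [-8.3, -1.1, 23.7]
grip_width: 0.575
```

Call:
apply_moves:
  motion: [0, 0, 0, 0, -0.08, 0, 0, 0, 0, 0, 0, 0, 0, 0, 0, 0, 0, 0, 0, 0, 0]

```text
t: 16.28
tool_pos: [0.5168, 0.1443, 0.1057]
ee_rot: [1.629, 1.563, -0.099]
ft_force: [-6.7, -1.8, 22.6]
grip_width: 0.575
```

```bash
python3 - <<'E'
from h import *
to(None,-9)
z=[]
im,c=snap('wrist','w14')
for r in ctrl.landmark_of('wrist','snap_cap')[:2]: print(np.round(r['point'],4),round(r['confidence'],2))
for n in ('scene','side'):
  im,c=snap(n,n+'14')
  for l in ['canister','canister_mouth','mat','snap_cap']:
    for r in ctrl.landmark_of(n,l)[:1]: print(l,np.round(r['point'],4),round(r['confidence'],2))
  v=Ro.from_euler('xyz',c['orientation']).as_matrix().T@(np.array([.516,.146,.11])-c['eye']); q=c['K']@(v/v[2]); u,w=int(q[0]),int(q[1])
  z.append(cv2.resize(im[w-45:w+45,u-50:u+50,::-1],(400,360),interpolation=cv2.INTER_CUBIC))
cv2.imwrite('pics/z14.png',np.hstack(z));to(None)
E
```

```text
t 16.28 pos [0.5168 0.1443 0.1057] F [-6.7 -1.8 22.6] grip 0.575
tool x,y,z in world [[0.008, -0.001, -1.0], [0.988, -0.156, 0.008], [-0.156, -0.988, -0.0]]
turn deg [ 0.02 -0.03 -0.44]
[0.5176 0.1438 0.0795] 0.94
canister [0.5109 0.1042 0.0026] 0.84
canister_mouth [0.5164 0.1434 0.0996] 0.79
snap_cap [ 0.4477 -0.3184  0.0027] 0.67
canister [ 0.5099  0.1029 -0.0008] 0.95
canister_mouth [0.5178 0.1457 0.0996] 0.93
mat [ 0.5017  0.1072 -0.0006] 0.65
snap_cap [ 0.4452 -0.3173 -0.0008] 0.66
t 16.88 pos [0.5169 0.1443 0.1057] F [-6.7 -1.  21.7] grip 0.577
tool x,y,z in world [[0.008, -0.001, -1.0], [0.988, -0.156, 0.008], [-0.156, -0.988, -0.0]]
```

View pics/z14.png

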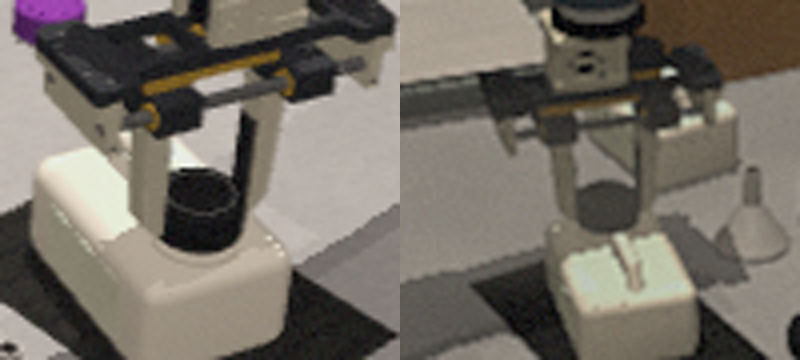

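View pics/w14.png

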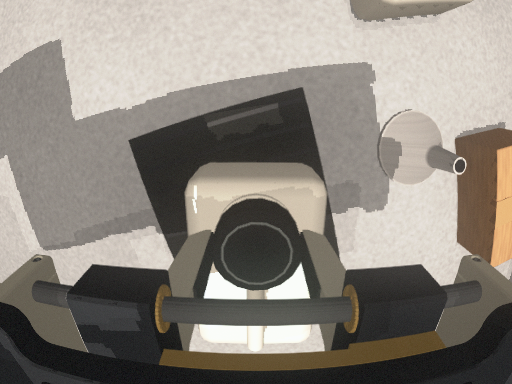

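```bash
python3 -c "
from h import *
to(None); print(ctrl.close_job())"
```

```text
t 16.88 pos [0.5169 0.1443 0.1057] F [-6.7 -1.  21.7] grip 0.577
tool x,y,z in world [[0.008, -0.001, -1.0], [0.988, -0.156, 0.008], [-0.156, -0.988, -0.0]]
the job is handed in; nothing more can be done
None
```

I slid the canister onto the mat by its handle. Then I gripped the black snap cap, lowered it onto the neck and pressed it home. The job was handed in at 16.9 s with the arm still pressing.

**Last checks before handing in:**
- **Canister:** its centre was about 5–9 mm from the mat's middle (limit 30 mm), and it looked upright in the pictures.
- **Cap:** its underside was at about 0.0795 m, roughly 20 mm below the rim. The tool was tilted 0.008 rad, and the cap had not visibly moved in the grip.
- **Press:** the wrist force was steady at about 22 N down, with about 7 N sideways.
- **Other things on the bench:** no move went near them and none looked disturbed. I did not measure their positions again at the end.

**What was uncertain:**
- **The click:** no force reading between moves showed the 10–20 N peak. I saw only about 3 N up, then 3 N down, before firm contact at the home height. I take the click from the depth, because the peak was probably over within a single move.
- **Centring:** the wrist camera put the cap about 2 mm from the mouth. The scene and side networks reported the blue cap as the snap cap, so only the wrist view checks its position.

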